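# Make up a urine-test kit and a slide-staining kit

## Robot

A 6-joint arm with a two-finger parallel gripper is mounted at the origin on a cart in front of the work surface, level with it; the furniture and walls round the work are solid. World frame = base frame: x ahead of the robot, y to its left, z up, the work surface at z = 0. Lengths are in m, angles in rad, forces in N, time in s.
With the tool pointing down it reaches from about 0.3 to 0.875 m from the base axis. Payload 6.4 kg.
Tool frame: the origin (TCP) lies on the centre line of the jaws, within the pads' length; the fingertips stand 22 mm ahead of it and the grasp point (between the pads) lies 3 mm ahead of it; z points along the fingers, y is the line along which they close (so a half turn about z gives the same grasp; the last joint's range is limited). The gripper opens to 85 mm and grips with 20 to 120 N. Pads are 22 mm wide; open, the fingers measure 114 mm over their backs; the gripper's body (76 mm by 85 mm) begins 54 mm behind the grasp point. The pads swing forward as they close: fully open they stand 13 mm farther back than shut.
Start: joints at [-1.495, 0.181, 1.607, -0, 1.354, -0.206], TCP at [0.16, -0.552, 0.253] pointing down, gripper open.
Joint ranges: [-2.99, 2.99], [-0.89, 2.07], [0.3, 2.58], [-1.14, 4.28], [0, 2.63], [-3.12, 3.12]. Speed limits (rad/s): [2.57, 2.57, 3.01, 3.14, 3.14, 3.14].

## Interface

Orientations are given as a unit quaternion [w, x, y, z].
In Python, from bench import ctrl gives the robot as it stands. The module is installed in compiled form; this text tells all that it offers.
- The arm moves only by the tool servo_tool, never from a script. Its argument "commands" is a list of rows, each a list of 3 entries, a list of its own where there are three numbers: the shift along the tool's x, y, z in mm, then the turn about the tool's z in rad, then the finger opening in mm, from 0 to 85.4. In form: [[[dx, dy, dz], turn, jaw], ...]. A call has 1 to 20 rows; each row shifts and turns the commanded pose from where the row before left it, along the tool's axes as they then stand; what a row does not reach is not made up. A row lasts 1/8 s, in which the tool goes at most 62.5 mm and 10.7 degrees, less where a joint would pass 70% of its speed; a pose out of reach is approached as far as the arm can. A call with a gripper value outside its range is refused whole. The fingers move at their own pace and stop on an object; the grip force is fixed at half the most. Time passes only in rows, so rows that do not move let the fingers close. It gives the time, the measured TCP pose, the force, the opening and the grip force at its end, in the units of the state.
- ctrl.get_obs(): the state, without advancing time (a new reading comes with each control period).
- ctrl.camera(name): name is "scene" or "top" or "wrist"; returns a dict with "color" (400x640x3 uint8, red, green, blue), "z_map" (400x640 float32, m along the optical axis (not along the pixel's ray), 0 where there is no reading), "fx", "fy", "cx", "cy" (pixels), "R" (3x3) and "t" (3): a world point X has camera coordinates R X + t. Camera axes: x right, y down, z forward; pixel columns grow to the right and rows downward; lengths in m; the calibration is good to about 2 mm. The wrist camera is an equidistant fisheye: a pixel r from the principal point sees the ray r / f radians off the axis. A picture is of the moment at which its call begins.
- ctrl.hand_in(): hands the job in; it is judged then, once.
The state is a dict: "time_s": time; "q": joint angles; "dq": joint speeds; "joint_efforts": joint torques, N m; "eef_pos": TCP position; "eef_rot": TCP orientation; "wrist_force": force on the tool from outside, world axes, zero at the start; "torque": the same for the moment, N m; "opening": opening from 0.0 (shut) to 1.0 (fully open); "grasp_force": force on a finger pad.
Only numpy, scipy, OpenCV 4.12 (cv2) and the standard library are available. Lean on these libraries where they do the work, as an engineer would, in place of code of your own. Each camera call takes 0.05 s, during which the arm holds its last target. There are 200 camera calls.

## Task

Make up two kits from the stock on the worktop. The large white tray with two wells is the urine-test kit: stand the lidded specimen cup in its big well and the test-strip bottle in its small well, and lay the thermometer centred across both of its instrument rests. The small white tray with one well is the slide-staining kit: stand the glass staining jar in its well (never tip the jar over) and lay the forceps centred across both of its rests; leave the vial, the timer and the roll of tape where they are.

Things in the scene. Friction and masses are not known exactly. Their poses are not given: they have to be found in the camera images.
- tray_large: Large white kit tray, 186 (x) x 196 (y) mm, end lugs. Fixed. Origin: centre of underside, z up, front is -x. Rim 14 high, floor 3 mm up. Wells: round collars, 16 high, 4 thick; inner diameter 76 at (x, y) = (40, 46) mm and 60 at (40, -48). Rests: grey bars at y = -40 and 40, seats 18 mm high between round fingers (30 high, gap x -70 to -38); an instrument lies on both along y, middle at (-54, 0).
- tray_small: Small white kit tray, 186 (x) x 156 (y) mm, end lugs. Fixed. Origin: centre of underside, z up, front is -x. Rim 14 high, floor 3 mm up. Well: round collar, 16 high, 4 thick, inner diameter 74, centre (x, y) = (41, 0) mm. Rests: grey bars at y = -40 and 40, seats 18 mm high between round fingers (30 high, gap x -70 to -38); an instrument lies on both along y, middle at (-54, 0).
- cup: Clear specimen cup with a wide fixed orange screw lid, 68 mm high; lid 64 mm in diameter from 56 mm up to the top, body tapering below it (at most 58 mm). Origin: centre of its underside; z up. Take it from above by the lid. Stands in the front row of the stock.
- strip_bottle: White test-strip bottle with a blue cap, 98 mm high, body 42 mm in diameter up to 82 mm (the cap above is no use for gripping). Origin: centre of its underside; z up. Stands in the front row of the stock.
- staining_jar: Glass staining jar with a fixed white lid and a pink filling, 104 mm high; body 48 mm wide from 26 to 85 mm up, foot 56 mm, lid 52 mm in diameter from 85 mm up; about 0.2 kg. Origin: centre of its underside; z up. Take it from above by the lid. Stands in the front row of the stock.
- thermometer: Digital stick thermometer lying flat behind the upright stock, white with a small display, 18 x 120 x 11 mm (x, y, z; for gripping 18 mm wide and 11 mm thick along its whole length). Origin: centre of its underside; y along its length, z up.
- forceps: Plain steel thumb forceps lying flat behind the upright stock, 13 x 125 x 8 mm (x, y, z; for gripping 13 mm wide and 8 mm thick along its whole length). Origin: centre of its underside; y along its length, z up.
- vial: Bystander: small white labelled vial with a white cap, 34 mm in diameter, 72 mm high, behind the stock. Origin: centre of its underside; z up. 
- timer: Bystander: white lab timer with a display and three buttons, standing, 33 x 64 x 62 mm. Origin: centre of its underside; z up. 
- tape: Bystander: roll of blue tape lying flat, 68 mm in diameter, 24 mm high. Origin: centre of its underside; z up. 
Mind the look-alikes: they are no part of the job. There is more than one size of the cup; the one meant has the size given above.

How it is judged:
By the outcome, as a careful person would: the job done as asked, in the order asked, and still so for the second after the job is handed in, with the robot touching nothing.
It also fails if it takes over 120 s, if anything falls off the work surface, if the arm or the gripper's body presses on something with over 40 N, if the wrist force passes 120 N, or if a joint passes its speed limit or range.

## Working session

There is one attempt and no reset: what is moved stays moved. The work goes in short steps, Python scripts to look and compute and a tool call to move; the robot and the scene stay as the last step left them, time stands still between calls to the robot, and variables do not carry over. Pictures are saved under pics/ and viewed, at most 14 in all, crops included, and the job is handed in when it is done.

Besides the shell and the picture viewer there is one more tool, called after "Request:" in YAML: its name, and indented under it one key for each argument. servo_tool: Moves the arm, as the interface text tells. Its arguments: {"type":"object","properties":{"commands":{"type":"array"}},"required":["commands"]}

```bash
mkdir -p pics
cat > h.py <<'E'
import numpy as np, cv2
from bench import ctrl
def snap(n):
    c=ctrl.camera(n); np.savez(f'{n}.npz',**c); return c
def load(n): return dict(np.load(f'{n}.npz'))
def pts(c):
    v,u=np.mgrid[0:400,0:640]; z=c['z_map']
    P=np.stack([(u-c['cx'])/c['fx']*z,(v-c['cy'])/c['fy']*z,z],-1)
    return (P-c['t'])@c['R']
def ray(c,u,v,h):
    d=np.array([(u-c['cx'])/c['fx'],(v-c['cy'])/c['fy'],1])@c['R']; o=-c['R'].T@c['t']
    return o+d*(h-o[2])/d[2]
E
python3 - <<'E'
from h import *
for n in('scene','top'):
    c=snap(n); cv2.imwrite(f'pics/{n}0.png',cv2.resize(c['color'][...,::-1],(800,500))); print(n,c['fx'],-c['R'].T@c['t'],c['R'].round(2).tolist())
o=ctrl.get_obs();print(o['time_s'],o['eef_pos'],o['eef_rot'],o['opening'])
E
```

```text
scene 440.6271666194924 [-0.06669163  0.4001374   0.92694781] [[-0.57, -0.82, 0.01], [-0.65, 0.45, -0.61], [0.5, -0.35, -0.79]]
top 389.1056455809555 [0.40668959 0.03653743 0.98983483] [[-0.01, -1.0, 0.01], [-1.0, 0.0, -0.09], [0.09, -0.01, -1.0]]
0.1 [ 0.15989881 -0.55186265  0.25249858] [-7.57585732e-04  9.90088305e-01  1.40444195e-01  4.81696153e-05] 0.9998947669845986
```

View pics/scene0.png

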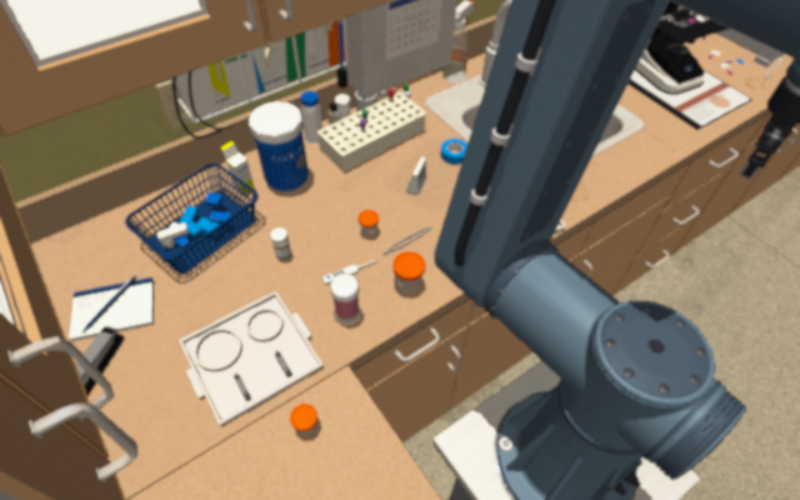

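View pics/top0.png

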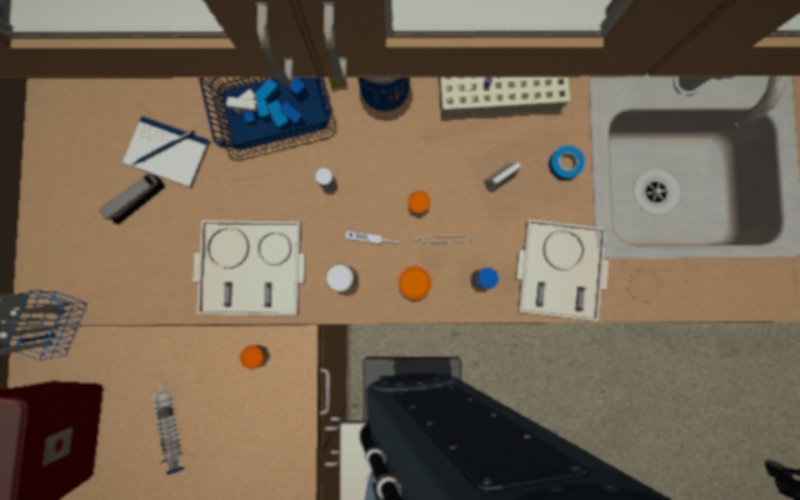

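The pictures (800 px wide) show:
- **Trays in top:** the large tray is at (249,267) and the small one at (563,270).
- **Stock in top:** the jar (white lid) is at (340,278), the strip bottle (blue cap) at (487,278), the thermometer at (372,238) and the forceps at (445,239).
- **Cup candidates in top:** (415,283), (419,202) and (252,357). The front-row one at (415,283) looks largest, so I'll measure all three.

```bash
cat > m.py <<'E'
from h import *
c=load('top'); P=pts(c); hsv=cv2.cvtColor(c['color'],cv2.COLOR_RGB2HSV); H,S,V=[hsv[...,i].astype(int) for i in range(3)]
def comps(m,lo=25,box=None):
    n,l,s,ce=cv2.connectedComponentsWithStats(m.astype(np.uint8))
    for i in range(1,n):
        if s[i,4]>=lo: yield l==i,s[i],ce[i]
print('workz',np.median(P[200:250,10:100,2]))
def circ(name,m,hnom):
    for k,s,ce in comps(m):
        ct=max(cv2.findContours(k.astype(np.uint8),0,1)[0],key=cv2.contourArea)
        X=P[k]; z=np.percentile(X[:,2],80)
        h=hnom or z
        (u,v),r=cv2.minEnclosingCircle(ct); p=ray(c,u,v,h); q=ray(c,u+r,v,h)
        a=np.sqrt(k.sum()/np.pi); qa=ray(c,u+a,v,h)
        print(name,'px',ce.round(1),'z',round(z,4),'pos',ray(c,*ce,h).round(4),'D_enc',round(2*np.linalg.norm(q-p),4),'D_area',round(2*np.linalg.norm(qa-p),4))
R=np.zeros((400,640),bool); R[120:310,60:500]=1
circ('orange',R&(H<15)&(S>200)&(V>150),None)
circ('blue',R&(H>100)&(H<125)&(S>150)&(V>80)&(np.arange(640)>300)&(np.arange(400)[:,None]>150),None)
circ('white',R&(S<50)&(V>120)&(P[...,2]>.05),None)
E
python3 m.py
python3 - <<'E'
from h import *
c=load('top'); im=c['color'][...,::-1]
a=cv2.resize(im[130:265,145:400],None,fx=3.1,fy=3.1,interpolation=2); cv2.imwrite('pics/crop1.png',a)
b=np.hstack([im[165:265,145:250],im[165:265,400:505]]);cv2.imwrite('pics/crop2.png',cv2.resize(b,None,fx=3.8,fy=3.8,interpolation=2))
E
```

```text
workz -0.0007332987735645107
orange px [334.8 161.1] z 0.0472 pos [0.5856 0.0013 0.0472] D_enc 0.0405 D_area 0.0389
orange px [331.6 226.3] z 0.0682 pos [0.4255 0.0109 0.0682] D_enc 0.0605 D_area 0.034
orange px [200.9 285.4] z 0.0469 pos [0.2868 0.3229 0.0469] D_enc 0.0413 D_area 0.041
blue px [389.9 222.3] z 0.099 pos [ 0.4334 -0.1217  0.099 ] D_enc 0.0354 D_area 0.0355
white px [405.  137.7] z 0.0626 pos [ 0.6395 -0.169   0.0626] D_enc 0.0601 D_area 0.0312
white px [258.5 140.5] z 0.0725 pos [0.6314 0.1848 0.0725] D_enc 0.033 D_area 0.0331
white px [271.2 221.8] z 0.1044 pos [0.4356 0.1492 0.1044] D_enc 0.0503 D_area 0.0502
```

View pics/crop1.png

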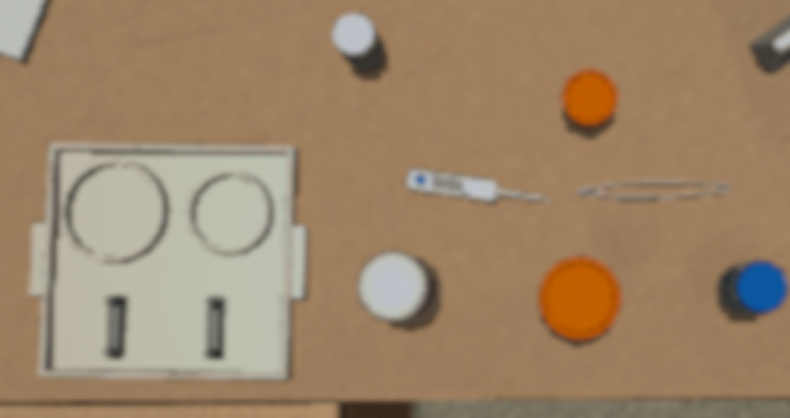

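View pics/crop2.png

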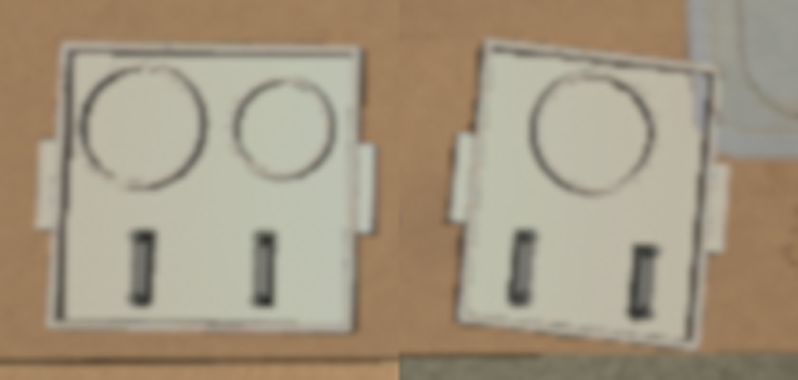

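Of the three cups, only the front-row one at (415,283) fits: its lid measures about 61 mm across at z 0.068. The other two, at (419,202) and (252,357), have 41 mm lids at z 0.047. The crop confirms it. Next I'll fit the trays and the instruments.

```bash
cat > m2.py <<'E'
from m import *
print('---')
m=(R&(H<20)&(S>190)&(V>90)).astype(np.uint8); m[:200]=0;m[260:]=0;m[:,:300]=0;m[:,370:]=0
ct=max(cv2.findContours(cv2.morphologyEx(m,cv2.MORPH_CLOSE,np.ones((5,5))),0,1)[0],key=cv2.contourArea)
(u,v),(a,b),_=cv2.fitEllipse(ct);print('cup',ray(c,u,v,.068),(ray(c,u+a/2,v,.068)-ray(c,u-a/2,v,.068))[1],(ray(c,u,v+b/2,.068)-ray(c,u,v-b/2,.068))[0])
K=np.ones((3,3),np.uint8)
for name,(x0,x1),dim in(('large',(150,248),(186,196)),('small',(408,490),(186,156))):
    m=(S<70)&(V>120); m&=np.abs(P[...,2]-.01)<.03; w=np.zeros_like(m); w[170:260,x0:x1]=m[170:260,x0:x1]
    w=cv2.morphologyEx(w.astype(np.uint8),cv2.MORPH_CLOSE,np.ones((9,9)))
    w=cv2.morphologyEx(w,cv2.MORPH_OPEN,np.ones((31,31)))
    ct=max(cv2.findContours(w,0,1)[0],key=cv2.contourArea)
    bx=cv2.boxPoints(cv2.minAreaRect(ct)); C=np.array([ray(c,*p,.014)[:2] for p in bx])
    e=C[1]-C[0];f=C[2]-C[1]; print(name,'rect centre',C.mean(0).round(4),'sides',np.linalg.norm(e).round(4),np.linalg.norm(f).round(4),'dirs',np.degrees([np.arctan2(e[1],e[0]),np.arctan2(f[1],f[0])]).round(1))
    d=np.zeros_like(m); d[222:250,x0+12:x1-12]=(V<120)[222:250,x0+12:x1-12]
    B=[]
    for k,s,ce in comps(d,20): B.append(ray(c,*ce,.022)[:2]); print(' bar',ce.round(1),s[4],B[-1].round(4))
    if len(B)==2:
        g=B[0]-B[1]; yaw=np.arctan2(-g[0],g[1]); mid=(B[0]+B[1])/2; print(' gap',np.linalg.norm(g),'yaw',np.degrees(yaw),'origin',(mid+.054*np.array([np.cos(yaw),np.sin(yaw)])).round(4))
for name,(x0,x1) in(('thermo',(272,325)),('forceps',(328,385))):
    w=np.zeros((400,640),bool); w[180:200,x0:x1]=((S<95)&(V>0))[180:200,x0:x1]
    X=np.array([ray(c,u,v,.008)[:2] for v,u in zip(*np.nonzero(w))])
    (cx,cy),(a,b),t=cv2.minAreaRect((X*1000).astype(np.float32)); L=cv2.fitLine((X*1000).astype(np.float32),cv2.DIST_L2,0,1,1).ravel()
    print(name,len(X),'ctr',cx,cy,a,b,t,'line',np.degrees(np.arctan2(L[1],L[0])),'z',np.percentile(P[w][:,2],[50,90]),'y',X[:,1].min(),X[:,1].max())
E
python3 m2.py | sed '1,/---/d'
```

```text
cup [0.42617763 0.0110531  0.068     ] -0.05849133726911191 -0.0598176889640854
large rect centre [0.4611 0.3427] sides 0.2043 0.1883 dirs [ -90.2 -179.2]
 bar [182.4 234.8] 89 [0.4074 0.3787]
 bar [214.5 235.7] 76 [0.4047 0.2995]
 gap 0.0792600694505242 yaw -1.9411001539414794 origin [0.46   0.3373]
small rect centre [ 0.453 -0.291] sides 0.1777 0.1888 dirs [-90.2 177.6]
 bar [431.5 235.2] 85 [ 0.4032 -0.2381]
 bar [463.3 239.1] 96 [ 0.3931 -0.3168]
 gap 0.07939922168496813 yaw -7.272723873370114 origin [ 0.4517 -0.2843]
thermo 339 ctr 518.2106323242188 92.57463836669922 121.39653015136719 23.09210205078125 81.56925964355469 line 81.17011 z [0.00725251 0.01108998] y 0.03298539372705806 0.15224765058191297
forceps 284 ctr 517.1905517578125 -50.89813232421875 127.1020736694336 17.886953353881836 89.74288177490234 line -88.96642 z [0.00023654 0.00720776] y -0.11446569694883445 0.012669449458313699
```

```bash
cat >> h.py <<'E'
def state():
    o=ctrl.get_obs(); w,x,y,z=o['eef_rot']; psi=np.arctan2(2*(x*y+w*z),1-2*(y*y+z*z))
    return np.array(o['eef_pos']),psi,o
def go(x,y,z,psi_deg):
    p,psi,o=state(); d=(np.array([x,y,z])-p)*1000; t=np.radians(psi_deg)
    print('turn',round(psi-t,3),'then shift tool mm',np.round([np.cos(t)*d[0]+np.sin(t)*d[1],np.sin(t)*d[0]-np.cos(t)*d[1],-d[2]],1),'psi',np.degrees(psi).round(1),'opening',round(o['opening'],3),'gf',np.round(o['grasp_force'],1))
E
python3 - <<'E'
from h import *
c=load('top')
for n,u,v in(('L76',182.9,198.4),('L60',220,199.2),('S74',450.8,200)): print(n,ray(c,u,v,.016).round(4))
for o,yaw,ws in(((.46,.3373),-1.94,[(40,46),(40,-48)]),((.4517,-.2843),-7.27,[(41,0)])):
    t=np.radians(yaw)
    for w in ws: print(np.array(o)+np.array([[np.cos(t),-np.sin(t)],[np.sin(t),np.cos(t)]])@np.array(w)/1000)
go(.426,.011,.16,90)
E
```

```text
L76 [0.4983 0.382  0.016 ]
L60 [0.4959 0.289  0.016 ]
S74 [ 0.4911 -0.2911  0.016 ]
[0.50153431 0.38191952]
[0.49835213 0.2879734 ]
[ 0.49237039 -0.28948835]
turn -1.289 then shift tool mm [562.9 266.1  92.5] psi 16.1 opening 1.0 gf 0.0
```

Request:
servo_tool:
  commands:
    - [[0,0,0],-0.184,85]
    - [[0,0,0],-0.184,85]
    - [[0,0,0],-0.184,85]
    - [[0,0,0],-0.184,85]
    - [[0,0,0],-0.184,85]
    - [[0,0,0],-0.184,85]
    - [[0,0,0],-0.185,85]
    - [[47,22,7.7],0,85]
    - [[47,22,7.7],0,85]
    - [[47,22,7.7],0,85]
    - [[47,22,7.7],0,85]
    - [[47,22,7.7],0,85]
    - [[47,22,7.7],0,85]
    - [[47,22,7.7],0,85]
    - [[47,22,7.7],0,85]
    - [[47,22,7.7],0,85]
    - [[47,22,7.7],0,85]
    - [[47,22,7.7],0,85]
    - [[46,24,7.7],0,85]

```text
time_s: 2.48
eef_pos: [0.4262, 0.0124, 0.1606]
eef_rot: [0.0, 0.707, 0.707, 0.0]
wrist_force: [0.6, -0.5, 0.5]
opening: 0.991
grasp_force: 0.0
```

Request:
servo_tool:
  commands:
    - [[-1,0,25],0,85]
    - [[0,0,25],0,85]
    - [[0,0,25],0,85]
    - [[0,0,25],0,85]
    - [[0,0,0],0,85]
    - [[0,0,0],0,50]
    - [[0,0,0],0,50]
    - [[0,0,0],0,50]
    - [[0,0,0],0,50]
    - [[0,0,0],0,50]
    - [[0,0,0],0,50]

```text
time_s: 3.85
eef_pos: [0.4267, 0.0095, 0.0623]
eef_rot: [0.001, 0.707, 0.707, 0.0]
wrist_force: [-2.4, 0.4, 5.7]
opening: 0.735
grasp_force: 64.7
```

Request:
servo_tool:
  commands:
    - [[0,0,-20],0,50]
    - [[0,0,-40],0,50]
    - [[0,0,-40],0,50]
    - [[0,0,-40],0,50]
    - [[20,4,0],0,50]
    - [[40,8,0],0,50]
    - [[46,9,0],0,50]
    - [[46,9,0],0,50]
    - [[46,9,0],0,50]
    - [[46,9,0],0,50]
    - [[46,9,0],0,50]
    - [[42,9,0],0,50]
    - [[30,6,0],0,50]
    - [[10,2,0],0,50]
    - [[0,0,0],0,50]
    - [[0,0,0],0,50]

```text
time_s: 5.85
eef_pos: [0.4999, 0.3806, 0.201]
eef_rot: [0.0, 0.707, 0.707, -0.0]
wrist_force: [0.7, -0.1, -0.5]
opening: 0.734
grasp_force: 65.4
```

```bash
python3 -c "
from h import *
go(.5,.382,.068,90)"
```

```text
turn -0.001 then shift tool mm [1.40e+00 1.00e-01 1.33e+02] psi 90.0 opening 0.734 gf 65.4
```

Request:
servo_tool:
  commands:
    - [[1,0,30],0,50]
    - [[0,0,40],0,50]
    - [[0,0,35],0,50]
    - [[0,0,15],0,50]
    - [[0,0,8],0,50]
    - [[0,0,5],0,50]
    - [[0,0,2],0,50]
    - [[0,0,0],0,50]
    - [[0,0,0],0,50]

```text
time_s: 6.98
eef_pos: [0.5002, 0.3829, 0.0665]
eef_rot: [0.0, 0.707, 0.707, 0.0]
wrist_force: [-0.1, -0.5, -1.1]
opening: 0.733
grasp_force: 65.4
```

Request:
servo_tool:
  commands:
    - [[0,0,1],0,50]
    - [[0,0,0],0,70]
    - [[0,0,0],0,85]
    - [[0,0,0],0,85]
    - [[0,0,-20],0,85]
    - [[0,0,-50],0,85]
    - [[0,0,-50],0,85]
    - [[0,0,-14],0,85]
    - [[-30,-4,0],0,85]
    - [[-55,-7,0],0,85]
    - [[-55,-7,0],0,85]
    - [[-55,-7,0],0,85]
    - [[-55,-7,0],0,85]
    - [[-55,-7,0],0,85]
    - [[-55,-8,0],0,85]
    - [[-55,-8,0],0,85]
    - [[-55,-8,0],0,85]
    - [[-30,-6,0],0,85]
    - [[-5,0,0],0,85]
    - [[0,0,0],0,85]

```text
time_s: 9.48
eef_pos: [0.4308, -0.1219, 0.1989]
eef_rot: [-0.0, 0.707, 0.707, 0.0]
wrist_force: [0.2, 0.5, -0.4]
opening: 0.992
grasp_force: 0.0
```

Run:
```python
from h import *
go(.4334,-.1217,.063,90)
c=snap('top'); P=pts(c); hsv=cv2.cvtColor(c['color'],cv2.COLOR_RGB2HSV)
m=((hsv[...,0]<20)&(hsv[...,1]>170)&(hsv[...,2]>80)); m[:160]=0;m[240:]=0;m[:,:150]=0;m[:,250:]=0
v,u=np.nonzero(m); print(len(u),ray(c,u.mean(),v.mean(),.071),np.median(P[m],0))
```

```text
turn -0.001 then shift tool mm [  0.2   2.6 135.9] psi 90.0 opening 0.992 gf 0.0
526 [0.49980552 0.38254513 0.071     ] [0.499245   0.3828947  0.06932855]
```

Request:
servo_tool:
  commands:
    - [[0,2.6,30],0,75]
    - [[0,0,40],0,75]
    - [[0,0,40],0,75]
    - [[0,0,25],0,75]
    - [[0,0,0],0,60]
    - [[0,0,0],0,30]
    - [[0,0,0],0,30]
    - [[0,0,0],0,30]
    - [[0,0,0],0,30]
    - [[0,0,0],0,30]
    - [[0,0,0],0,30]
    - [[0,0,0],0,30]
    - [[0,0,0],0,30]

```text
time_s: 11.15
eef_pos: [0.4344, -0.1227, 0.0649]
eef_rot: [0.001, 0.707, 0.707, 0.0]
wrist_force: [-0.5, 0.3, 7.0]
opening: 0.473
grasp_force: 60.7
```

Request:
servo_tool:
  commands:
    - [[0,0,-20],0,30]
    - [[0,0,-45],0,30]
    - [[0,0,-45],0,30]
    - [[0,0,-40],0,30]
    - [[20,3,0],0,30]
    - [[40,6,0],0,30]
    - [[48,7,0],0,30]
    - [[48,7,0],0,30]
    - [[48,7,0],0,30]
    - [[48,7,0],0,30]
    - [[48,7,0],0,30]
    - [[48,7,0],0,30]
    - [[40,7,0],0,30]
    - [[20,4,0],0,30]
    - [[2,0,0],0,30]
    - [[0,0,0],0,30]

```text
time_s: 13.15
eef_pos: [0.4954, 0.2867, 0.2137]
eef_rot: [0.0, 0.707, 0.707, -0.0]
wrist_force: [-0.8, -0.3, -0.3]
opening: 0.483
grasp_force: 60.6
```

```bash
python3 -c "
from h import *
go(.497,.2885,.069,90)"
```

```text
turn -0.001 then shift tool mm [  1.8   1.6 144.7] psi 90.0 opening 0.483 gf 60.6
```

Request:
servo_tool:
  commands:
    - [[2,1.6,30],0,30]
    - [[0,0,40],0,30]
    - [[0,0,40],0,30]
    - [[0,0,18],0,30]
    - [[0,0,10],0,30]
    - [[0,0,5],0,30]
    - [[0,0,2],0,30]
    - [[0,0,1],0,30]
    - [[0,0,0],0,30]

```text
time_s: 14.28
eef_pos: [0.4978, 0.29, 0.069]
eef_rot: [0.0, 0.707, 0.707, 0.001]
wrist_force: [-0.6, 0.2, 4.3]
opening: 0.48
grasp_force: 61.0
```

Request:
servo_tool:
  commands:
    - [[0,0,0],0,50]
    - [[0,0,0],0,70]
    - [[0,0,0],0,75]
    - [[0,0,-20],0,75]
    - [[0,0,-50],0,75]
    - [[0,0,-50],0,75]
    - [[0,0,-20],0,75]
    - [[-30,3,0],0,70]
    - [[-50,5,0],0,60]
    - [[-50,5,0],0,50]
    - [[-45,5,0],0,45]
    - [[-22,2.5,0],0,45]
    - [[0,0,0],0.154,45]
    - [[0,0,0],0,45]
    - [[0,0,0],0,45]

```text
time_s: 16.15
eef_pos: [0.5177, 0.0929, 0.2086]
eef_rot: [0.0, 0.758, 0.652, 0.0]
wrist_force: [-0.5, 0.3, 0.0]
opening: 0.528
grasp_force: 0.0
```

Run:
```python
from h import *
go(.518,.0926,.025,81.2)
c=snap('wrist'); cv2.imwrite('pics/w1.png',c['color'][...,::-1])
c=snap('top'); cv2.imwrite('pics/t1.png',cv2.resize(c['color'][120:270,140:400,::-1],None,fx=3,fy=3))
```

```text
turn 0.003 then shift tool mm [ -0.3   0.3 183.6] psi 81.4 opening 0.528 gf 0.0
```

View pics/w1.png

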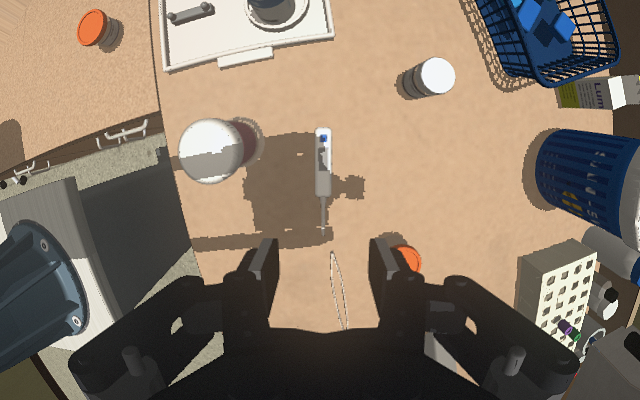

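View pics/t1.png

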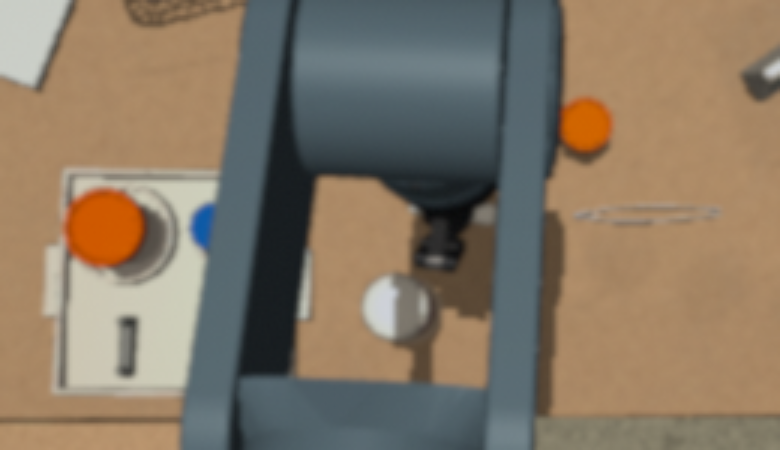

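The wrist picture shows the thermometer straight up the middle, from (323,128) to (323,235), square to the jaws. In the top view the cup stands in its well at (107,228) and the bottle cap is at (205,228). I'm descending on the thermometer now.

Request:
servo_tool:
  commands:
    - [[0,0,40],0,45]
    - [[0,0,50],0,45]
    - [[0,0,50],0,45]
    - [[0,0,25],0,45]
    - [[0,0,12],0,45]
    - [[0,0,6],0,45]
    - [[0,0,0],0,45]

```text
time_s: 17.12
eef_pos: [0.5182, 0.0927, 0.0255]
eef_rot: [0.0, 0.759, 0.651, 0.0]
wrist_force: [-0.2, -0.4, 0.8]
opening: 0.527
grasp_force: 0.0
```

Request:
servo_tool:
  commands:
    - [[0,0,0],0,30]
    - [[0,0,0],0,22]
    - [[0,0,0],0,10]
    - [[0,0,0],0,8]
    - [[0,0,0],0,8]
    - [[0,0,0],0,8]
    - [[0,0,0],0,8]

```text
time_s: 18.0
eef_pos: [0.5184, 0.0926, 0.0259]
eef_rot: [0.001, 0.759, 0.651, 0.001]
wrist_force: [-1.5, 0.3, 6.3]
opening: 0.187
grasp_force: 59.1
```

Request:
servo_tool:
  commands:
    - [[0,0,-15],0,8]
    - [[0,0,-40],0,8]
    - [[0,0,-50],0,8]
    - [[0,0,-50],0,8]
    - [[0,0,0],-0.06,8]
    - [[0,0,0],-0.06,8]
    - [[0,0,0],0,8]

```text
time_s: 18.88
eef_pos: [0.5176, 0.0927, 0.1808]
eef_rot: [0.0, 0.719, 0.695, 0.0]
wrist_force: [0.0, -1.1, -0.7]
opening: 0.19
grasp_force: 58.7
```

Run:
```python
from h import *
go(.406,.339,.045,88.1)
c=snap('wrist'); cv2.imwrite('pics/w2.png',c['color'][...,::-1])
```

```text
turn -0.001 then shift tool mm [ 242.5 -119.7  135.8] psi 88.0 opening 0.19 gf 58.7
```

View pics/w2.png

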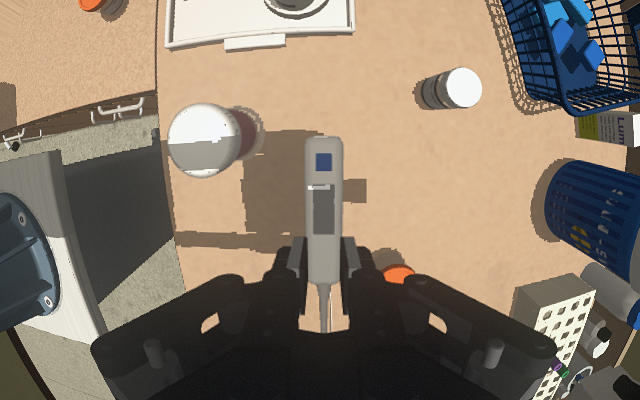

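The thermometer is held straight between the pads, from (323,138) to (325,325).

Request:
servo_tool:
  commands:
    - [[20,-10,0],0,8]
    - [[40,-20,0],0,8]
    - [[45,-22,0],0,8]
    - [[45,-22,0],0,8]
    - [[45,-22,0],0,8]
    - [[32,-16,0],0,8]
    - [[15,-8,0],0,8]
    - [[0,0,0],0,8]
    - [[0,0,0],0,8]

```text
time_s: 20.05
eef_pos: [0.4065, 0.3376, 0.1798]
eef_rot: [0.0, 0.719, 0.695, -0.0]
wrist_force: [-0.2, -0.6, -0.0]
opening: 0.182
grasp_force: 58.7
```

Run:
```python
from h import *
go(.406,.339,.045,88.1)
c=snap('wrist'); cv2.imwrite('pics/w3.png',c['color'][...,::-1])
```

```text
turn -0.002 then shift tool mm [  1.3  -0.6 134.8] psi 88.0 opening 0.182 gf 58.7
```

View pics/w3.png

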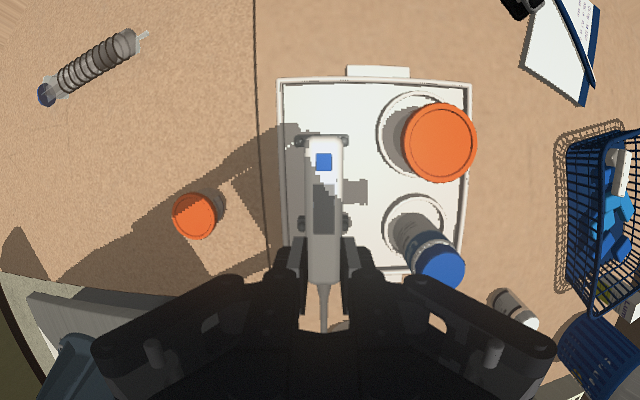

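The rest fingers at (302,142), (345,142) and (345,222) straddle the thermometer evenly, and the cup and bottle stand in their wells. Lowering.

Request:
servo_tool:
  commands:
    - [[1.3,-0.6,40],0,8]
    - [[0,0,50],0,8]
    - [[0,0,25],0,8]
    - [[0,0,12],0,8]
    - [[0,0,6],0,8]
    - [[0,0,2],0,8]
    - [[0,0,0],0,8]

```text
time_s: 20.98
eef_pos: [0.406, 0.3402, 0.0458]
eef_rot: [0.0, 0.719, 0.695, 0.001]
wrist_force: [0.8, -0.3, -0.1]
opening: 0.186
grasp_force: 58.7
```

Request:
servo_tool:
  commands:
    - [[0,0,1.8],0,8]
    - [[0,0,0],0,8]
    - [[0,0,0],0,20]
    - [[0,0,0],0,28]
    - [[0,0,0],0,35]
    - [[0,0,0],0,35]
    - [[0,0,-20],0,35]
    - [[0,0,-50],0,35]
    - [[0,0,-50],0,60]
    - [[0,0,-45],-0.034,85]
    - [[-30,5,0],0,85]
    - [[-50,8,0],0,85]
    - [[-50,8,0],0,85]
    - [[-40,6,0],0,85]
    - [[-20,3,0],0,85]
    - [[0,0,0],0,85]
    - [[0,0,0],0,85]

```text
time_s: 23.1
eef_pos: [0.4352, 0.1504, 0.2081]
eef_rot: [-0.0, 0.707, 0.707, 0.0]
wrist_force: [0.1, -0.6, -0.1]
opening: 0.997
grasp_force: 0.0
```

Run:
```python
from h import *
go(.4356,.1492,.095,90)
c=snap('wrist'); cv2.imwrite('pics/w4.png',c['color'][...,::-1])
```

```text
turn -0.0 then shift tool mm [ -1.2   0.4 113.1] psi 90.0 opening 0.997 gf 0.0
```

View pics/w4.png

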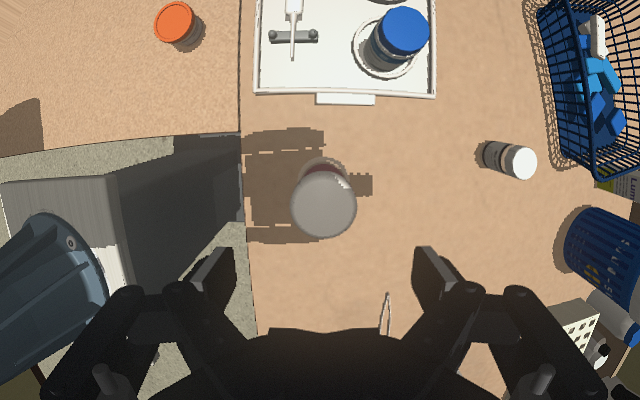

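The thermometer's tip lies across the rest at (293,37), and the jar at (323,203) is centred between the jaws.

Request:
servo_tool:
  commands:
    - [[-1.2,0,30],0,85]
    - [[0,0,40],0,85]
    - [[0,0,30],0,85]
    - [[0,0,13],0,85]
    - [[0,0,0],0,70]
    - [[0,0,0],0,60]
    - [[0,0,0],0,40]
    - [[0,0,0],0,40]
    - [[0,0,0],0,40]
    - [[0,0,0],0,40]
    - [[0,0,0],0,40]
    - [[0,0,0],0,40]

```text
time_s: 24.65
eef_pos: [0.4364, 0.1489, 0.0967]
eef_rot: [0.001, 0.707, 0.707, 0.001]
wrist_force: [-1.5, -0.1, 5.0]
opening: 0.6
grasp_force: 61.5
```

Request:
servo_tool:
  commands:
    - [[0,0,-15],0,40]
    - [[0,0,-35],0,40]
    - [[0,0,-35],0,40]
    - [[0,0,-10],0,40]
    - [[-15,2,0],0,40]
    - [[-30,4,0],0,40]
    - [[-45,6,0],0,40]
    - [[-45,6,0],0,40]
    - [[-45,6,0],0,40]
    - [[-45,6,0],0,40]
    - [[-45,6,0],0,40]
    - [[-45,6,0],0,40]
    - [[-45,5,0],0,40]
    - [[-40,4,0],0,40]
    - [[-25,3,0],0,40]
    - [[-13,1,0],0,40]
    - [[0,0,0],0,40]
    - [[0,0,0],0,40]

```text
time_s: 26.9
eef_pos: [0.4903, -0.288, 0.1898]
eef_rot: [-0.0, 0.707, 0.707, 0.0]
wrist_force: [-0.5, -0.5, -1.1]
opening: 0.593
grasp_force: 62.7
```

Run:
```python
from h import *
go(.4917,-.290,.1005,90)
c=snap('wrist'); cv2.imwrite('pics/w5.png',c['color'][...,::-1])
```

```text
turn 0.001 then shift tool mm [-2.   1.4 89.3] psi 90.1 opening 0.593 gf 62.7
```

View pics/w5.png

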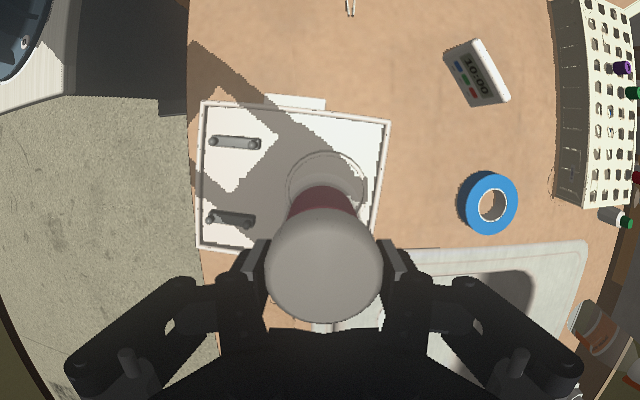

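The jar is held upright and the well at (326,190) lies in line below it. Lowering.

Request:
servo_tool:
  commands:
    - [[-2,1.4,20],0,40]
    - [[0,0,30],0,40]
    - [[0,0,20],0,40]
    - [[0,0,10],0,40]
    - [[0,0,6],0,40]
    - [[0,0,3],0,40]
    - [[0,0,1],0,40]
    - [[0,0,0],0,40]

```text
time_s: 27.95
eef_pos: [0.4921, -0.2916, 0.1009]
eef_rot: [0.001, 0.707, 0.707, 0.0]
wrist_force: [-0.8, 0.4, 2.2]
opening: 0.594
grasp_force: 62.9
```

Request:
servo_tool:
  commands:
    - [[0,0,1],0,40]
    - [[0,0,0],0,40]
    - [[0,0,0],0,55]
    - [[0,0,0],0,65]
    - [[0,0,0],0,75]
    - [[0,0,0],0,80]
    - [[0,0,-20],0,80]
    - [[0,0,-40],0,80]
    - [[0,0,-40],0,80]
    - [[30,3,0],0,60]
    - [[50,5,0],0,45]
    - [[50,5,0],0,40]
    - [[50,5,0],0,40]
    - [[40,5,0],0,40]
    - [[20,2,0],0,40]
    - [[0,0,0],0,40]
    - [[0,0,0],0,40]

```text
time_s: 30.08
eef_pos: [0.5168, -0.0518, 0.1991]
eef_rot: [0.0, 0.707, 0.707, -0.0]
wrist_force: [-0.3, 0.2, 0.2]
opening: 0.47
grasp_force: 0.0
```

Run:
```python
from h import *
go(.517,-.051,.024,90.5)
c=snap('wrist'); cv2.imwrite('pics/w6.png',c['color'][...,::-1])
```

```text
turn -0.009 then shift tool mm [  0.8   0.2 175.1] psi 90.0 opening 0.47 gf 0.0
```

View pics/w6.png

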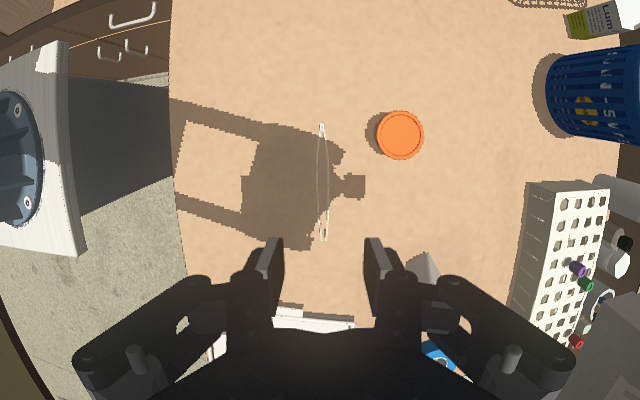

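The forceps run from (322,124) to (324,240), centred and aligned. The small look-alike cup at (400,135) is clear of the fingers.

Request:
servo_tool:
  commands:
    - [[0.8,0,40],0,40]
    - [[0,0,50],0,40]
    - [[0,0,45],0,40]
    - [[0,0,22],0,38]
    - [[0,0,12],0,36]
    - [[0,0,5.5],0,34]
    - [[0,0,0],0,30]
    - [[0,0,0],0,20]
    - [[0,0,0],0,12]
    - [[0,0,0],0,4]
    - [[0,0,0],0,4]
    - [[0,0,0],0,4]
    - [[0,0,0],0,4]
    - [[0,0,0],0,4]

```text
time_s: 31.88
eef_pos: [0.5176, -0.0507, 0.0258]
eef_rot: [0.001, 0.707, 0.707, 0.0]
wrist_force: [-0.6, 0.8, 5.6]
opening: 0.123
grasp_force: 58.6
```

Request:
servo_tool:
  commands:
    - [[0,0,-15],0,4]
    - [[0,0,-40],0,4]
    - [[0,0,-50],0,4]
    - [[0,0,-50],0,4]
    - [[-20,-10,0],0,4]
    - [[-40,-20,0],0,4]
    - [[-45,-24,0],0,4]
    - [[-45,-24,0],0,4]
    - [[-42,-22,0],0,4]
    - [[-25,-13,0],0,4]
    - [[-10,-6,0],0,4]
    - [[0,0,0],0.065,4]
    - [[0,0,0],0.062,4]
    - [[0,0,0],0,4]
    - [[0,0,0],0,4]

```text
time_s: 33.75
eef_pos: [0.398, -0.277, 0.1798]
eef_rot: [0.0, 0.75, 0.662, 0.0]
wrist_force: [0.7, 0.7, -0.7]
opening: 0.122
grasp_force: 58.7
```

Run:
```python
from h import *
go(.398,-.2775,.045,82.7)
c=snap('wrist'); cv2.imwrite('pics/w7.png',c['color'][...,::-1])
```

```text
turn 0.002 then shift tool mm [-5.000e-01  1.000e-01  1.348e+02] psi 82.8 opening 0.122 gf 58.7
```

View pics/w7.png

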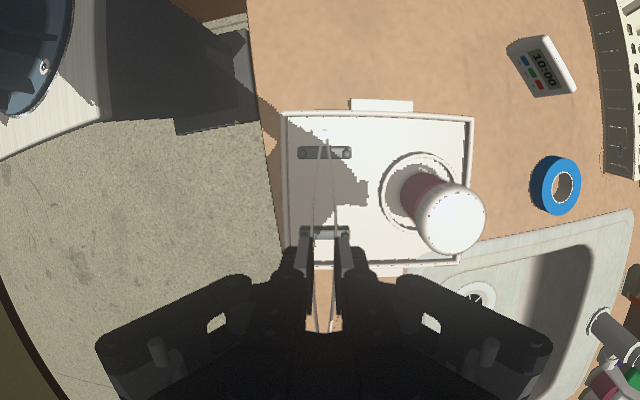

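The forceps are held straight over the rests, whose fingers at (305,152) and (347,152) sit about 2 px to the right. I'm shifting 1.5 mm and lowering.

Request:
servo_tool:
  commands:
    - [[-0.5,1.5,40],0,4]
    - [[0,0,50],0,4]
    - [[0,0,25],0,4]
    - [[0,0,12],0,4]
    - [[0,0,6],0,4]
    - [[0,0,3],0,4]
    - [[0,0,1],0,4]
    - [[0,0,0],0,4]

```text
time_s: 34.8
eef_pos: [0.3997, -0.2787, 0.0437]
eef_rot: [0.001, 0.75, 0.661, -0.0]
wrist_force: [-1.4, 1.9, 4.6]
opening: 0.123
grasp_force: 59.4
```

Touching the seats. Release, rise, and move clear towards the start so I can take a final look.

Request:
servo_tool:
  commands:
    - [[0,0,0.5],0,4]
    - [[0,0,0],0,14]
    - [[0,0,0],0,22]
    - [[0,0,0],0,30]
    - [[0,0,0],0,30]
    - [[0,0,-20],0,30]
    - [[0,0,-50],0,30]
    - [[0,0,-50],0,30]
    - [[0,0,-40],0,30]
    - [[-20,-30,-10],0,40]
    - [[-40,-40,0],0,60]
    - [[-40,-40,0],0,60]
    - [[-40,-40,0],0,60]
    - [[-40,-30,0],0,60]
    - [[-40,0,0],0,60]
    - [[-20,0,0],0,60]
    - [[0,0,0],0,60]
    - [[0,0,0],0,60]

```text
time_s: 37.05
eef_pos: [0.1904, -0.4924, 0.2116]
eef_rot: [-0.001, 0.75, 0.661, 0.0]
wrist_force: [-0.5, 1.3, 0.0]
opening: 0.703
grasp_force: 0.0
```

Run:
```python
from h import *
c=snap('top'); P=pts(c); im=c['color'][...,::-1]
b=np.hstack([im[160:265,145:250],im[160:265,400:505]]);cv2.imwrite('pics/fin.png',cv2.resize(b,None,fx=3.8,fy=3.8,interpolation=2))
c=load('top')
m=(P[...,2]>.08)&(P[...,0]>.4)&(P[...,0]<.56); m[:160]=0;m[265:]=0
for x0,x1 in((145,250),(400,505)):
    k=m.copy();k[:,:x0]=0;k[:,x1:]=0; print(k.sum(),np.median(P[k],0).round(4))
```

```text
306 [0.4941 0.2834 0.1012]
496 [ 0.4885 -0.2852  0.1071]
```

View pics/fin.png

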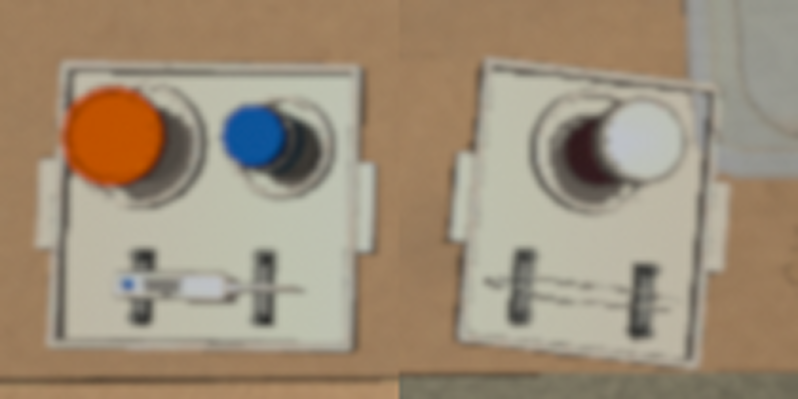

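The final picture shows the cup (113,137), bottle (254,136) and jar (642,140) standing in their wells at the right heights. The thermometer (114–303, 286) and forceps (487–675, 290) lie across both rests, within about 3 mm of centre.

```bash
python3 -c "
from bench import ctrl
print(ctrl.hand_in())"
```

```text
the job is handed in; nothing more can be done
None
```

Both kits are made up and the job is handed in at about 37 s of the 120 s: cup, bottle and jar stand in their wells, the thermometer and forceps lie across their rests within about 3 mm of centre, and I did not touch the vial, timer or tape.

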